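# Close the stone jig with its round stop

## Robot

A 6-joint arm with a two-finger parallel gripper is mounted at the origin on a cart in front of the work surface, level with it; the furniture and walls round the work are solid. World frame = base frame: x ahead of the robot, y to its left, z up, the work surface at z = 0. Lengths are in m, angles in degrees, forces in N, time in s.
With the tool pointing down it reaches from about 0.375 to 0.75 m from the base axis. Payload 9 kg.
Tool frame: the origin (TCP) lies where the fingers leave the gripper's body, on its centre line; the fingertips stand 73 mm ahead of it and the grasp point (between the pads) lies 54 mm ahead of it (robot.tip_reach is the distance from the TCP to the fingertips, in m); z points along the fingers, y is the direction in which the jaws open and shut (so a half turn about z gives the same grasp; the last joint's range is limited). The gripper opens to 85 mm and grips with 20 to 120 N. Pads are 22 mm wide; open, the fingers measure 114 mm over their backs; the gripper's body (76 mm by 85 mm) begins 54 mm behind the grasp point. The pads swing forward as they close: fully open they stand 13 mm farther back than shut.
Start: joints at [-81.629, 5.964, 5.575, 89.605, 0, 77.527], TCP at [0.214, -0.561, 0.304] pointing down, gripper open.
Joint ranges: [-171.21, 171.21], [-48.23, 106.86], [-62.78, 66.21], [-105.2, 120.99], [-86.42, 89.51], [-180, 180]. Speed limits (degrees/s): [127.2, 127.2, 147.25, 180, 180, 180].

## Interface

Orientations are given as [roll, pitch, yaw] about the fixed x, y, z axes, in that order (R = Rz(yaw) Ry(pitch) Rx(roll)).
In Python, from plant import robot gives the robot as it stands. Calls block until the motion is done:
- robot.move_pose(position, orientation): joint-space move of the TCP to a pose.
- robot.line_to(position, vel=0.15, rotation=None, guard=None): straight line of the TCP; rotation=None keeps the orientation; vel is the mean speed in m/s. With guard (N) it stops when the force on the tool has changed by that much, and returns True; else False.
- robot.goto_joints(angles): joint-space move.
- robot.set_gripper(opening): finger opening in m; the grip force is fixed at half the most; returns when the fingers have stopped.
- robot.pause(seconds).
- robot.ik(position, orientation): joint angles nearest the present ones, or None.
- robot.observe(): the state.
- robot.grab_frame(name): name is "scene" or "top"; returns the picture (480x640x3 uint8, blue, green, red); there is no depth.
- robot.get_calibration(name): a dict with "vertical_fov" (degrees; the focal length in pixels is half the picture's height over the tangent of half this angle, whatever the lens; pixels are square), "cx", "cy" (the principal point, pixels), "k1" (the pictures are not rectified: a ray, as slopes to the right and down, at radius r is drawn at 1 + k1 r^2 times it, then the intrinsics apply), "rvec" (rotation vector, rad) and "tvec" (3), from world to camera coordinates, as OpenCV has them. Camera axes: x right, y down, z forward; pixel columns grow to the right and rows downward; lengths in m; the calibration is good to about 2 mm. A picture is of the moment at which its call begins. get_calibration takes no time and is no camera call.
A pose or a line that the arm cannot do raises robot.IKError and nothing moves.
- robot.job_done(): hands the job in, once; it reports no verdict.
The state is a dict: "time": time; "q": joint angles; "qvel": joint speeds; "joint_torque": joint torques, N m; "tool_pos": TCP position; "tcp_rot": TCP orientation; "ft_force": force on the tool from outside, world axes, zero at the start; "torque": the same for the moment, N m; "gripper_width": finger opening in m.
Only numpy, scipy, OpenCV 4.12 (cv2) and the standard library are available. Lean on these libraries where they do the work, as an engineer would, in place of code of your own. Each camera call takes 0.05 s, during which the arm holds its last target. There are 200 camera calls.

## Task

A block of stone lies in the plywood jig. Close the jig behind it: push the round wooden stop with the fingertips along the long leg of the L-shaped slot to the corner, then push it sideways along the short leg right to the end, and leave it there. Only push it, with its pin always down in the slot; do not lift it out, and leave the stone and the other things on the bench where they are.

Things in the scene. Friction and masses are not known exactly. Their poses are not given: they have to be found in the camera images.
- jig: Plywood board 165 (x) x 305 (y) x 24 mm, screwed to the bench; origin at the centre of its underside, on the bench. Through it goes an L-shaped slot 15 mm wide: long leg along its y, from the parking end at (-30, -78) mm in +y to the corner; short leg from the corner in +x (see the points). A wooden fence 18 mm thick stands 34 mm above the board along its +y edge.
- slot_corner (a point): The corner of the slot, where the legs' centre lines meet: (-30, 12.5) mm in the jig's frame, at the height of the board's top, 24 mm above the bench. Axes as the jig's. The slot gives the pin 1.5 mm play to each side and beyond this point.
- slot_end (a point): Far end of the short leg: pin centre with the stop home, (+30, 12.5) mm in the jig's frame, 60 mm in its +x from the corner, at the board's top. Axes as the jig's. The pin can go 1.5 mm farther, where it meets the slot's end wall.
- stop: Round sliding stop: wooden disc 92 mm across, 28 mm high, 0.2 to 0.42 kg, loose and flat on the board; below its centre a steel pin, 12 mm thick and 18 mm long, rides in the slot. Origin at the centre of the disc's underside, 24 mm above the bench; yaw means nothing. Starts in the long leg, 55 to 90 mm before the corner. Slides with dry friction under 5 N, can turn about its pin.
- stone: Rough limestone block, 60 x 68 x 55 mm, loose on the board against the fence at about (30, 98) mm in the jig's frame, about 5 mm clear of the stop's path along the short leg. Origin at the centre of its underside. To be left alone.
- wedge: Loose wooden wedge, 34 x 110 x 26 mm, on the board inside the L at about (56, -92) mm in the jig's frame, lying along the jig's y, clear of the stop's path. Origin at the centre of its underside. To be left alone.
- gouge: Loose wood-handled gouge, 197 x 35 x 29 mm, on the bench to the right. Origin at the centre of its underside. To be left alone.
- tape: Loose yellow tape measure, 55 x 85 x 62 mm, on the bench to the left. Origin at the centre of its underside. To be left alone.
- brush: Loose flat dust brush, 102 x 198 x 16 mm, on the bench nearer to the robot than the jig. Origin at the centre of its underside. To be left alone.
- mug: Loose yellow plastic mug, 84 x 107 x 88 mm, on the bench at the left. Origin at the centre of its underside. To be left alone.

How it is judged (in metres and radians):
On the way:
1. the stop reaches the corner of the slot (horizontal distance between stop and slot_corner below 0.008 m).
At the end, for the whole second after the job is handed in: The stop lies flat on the board, at rest, with its centre within 6 mm of the nominal far end of the short leg; the stone is within 12 mm and every other listed loose thing within 20 mm of where it started (horizontal distance between stop and slot_end below 0.006 m and height (world z) of stop between 0.021 and 0.027 m and angle between stop's own z axis and vertical below 0.06 rad and linear speed of stop below 0.02 m/s and distance of stone from where it was at the start of the episode below 0.012 m and distance of each of wedge, gouge, tape, brush, mug from where it was at the start of the episode below 0.02 m); the robot touches nothing.
It fails at once if the stop is lifted more than 8 mm off the board or tipped more than 0.3 rad (height (world z) of stop above 0.032 m or angle between stop's own z axis and vertical above 0.3 rad).
It fails at once if the stone is shifted by more than 12 mm (distance of stone from where it was at the start of the episode above 0.012 m).
It fails at once if another loose thing on the bench is shifted by more than 20 mm (distance of any of wedge, gouge, tape, brush, mug from where it was at the start of the episode above 0.02 m).
It also fails if it takes over 42 s, if anything falls off the work surface, if the arm or the gripper's body presses on something with over 40 N, if the wrist force passes 120 N, or if a joint passes its speed limit or range.

## Working session

There is one attempt and no reset: what is moved stays moved. The work goes in short steps, each a Python script; the robot and the scene stay as the last script left them, time stands still between calls to the robot, and variables do not carry over. Pictures are saved under pics/ and viewed, about 8 in all and at most 12, crops included, and the job is handed in when it is done.

```bash
mkdir -p pics; ls; python3 - <<'E'
from plant import robot
import cv2
for n in ("scene","top"):
    cv2.imwrite(f"pics/{n}0.png",robot.grab_frame(n)); print(n,robot.get_calibration(n))
print(robot.observe()["time"],robot.tip_reach)
E
```

```text
pics
scene {'vertical_fov': 44.364437698867015, 'cx': 317.3441636770713, 'cy': 242.93709956094645, 'k1': -0.08394465353737264, 'rvec': array([ 2.28476415, -0.69412798,  0.30740673]), 'tvec': array([-0.45464909,  0.2293157 ,  1.44202871])}
top {'vertical_fov': 44.803054208120805, 'cx': 328.0963700653379, 'cy': 250.11467343900637, 'k1': 0.011193490302875751, 'rvec': array([ 2.17437574, -2.12605461,  0.15089334]), 'tvec': array([-0.04771733,  0.54471734,  1.2631587 ])}
0.1 0.0726
```

View pics/scene0.png

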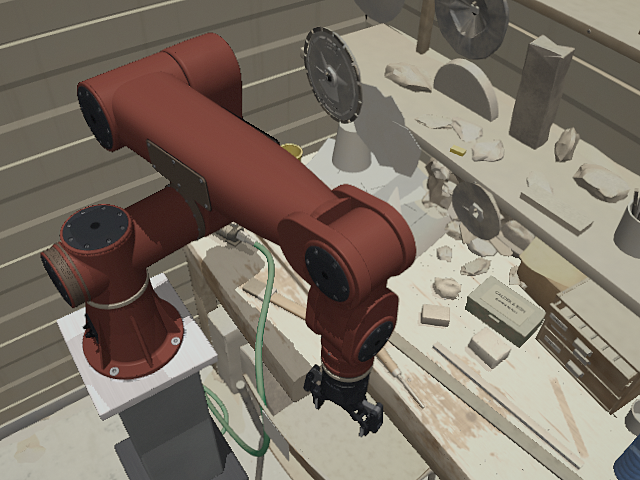

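View pics/top0.png

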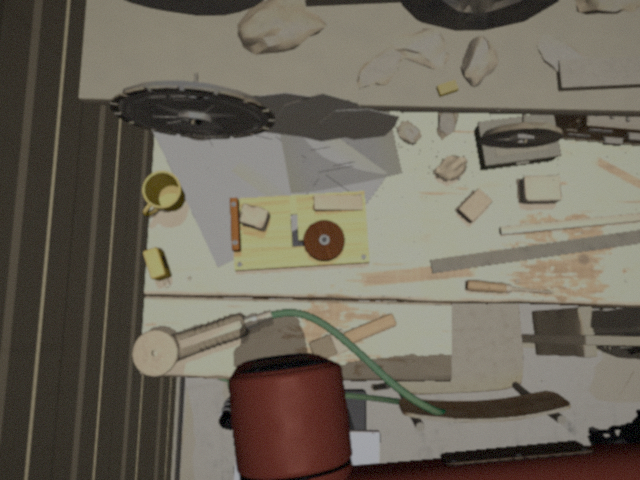

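```bash
cat > h.py <<'E'
import numpy as np, cv2
from plant import robot
def cam(n):
    c=robot.get_calibration(n); f=240/np.tan(np.radians(c["vertical_fov"]/2))
    K=np.array([[f,0,c["cx"]],[0,f,c["cy"]],[0,0,1.]])
    return K,np.array([c["k1"],0,0,0,0]),cv2.Rodrigues(c["rvec"])[0],np.array(c["tvec"]).ravel()
def ray(n,uv):
    K,d,R,t=cam(n); p=cv2.undistortPoints(np.array(uv,float).reshape(-1,1,2),K,d).reshape(-1,2)
    return -R.T@t, np.c_[p,np.ones(len(p))]@R
def onplane(n,uv,z):
    o,D=ray(n,uv); return o+D*((z-o[2])/D[:,2])[:,None]
def proj(n,P):
    K,d,R,t=cam(n); return cv2.projectPoints(np.array(P,float).reshape(-1,3),R,t,K,d)[0].reshape(-1,2)
E
python3 - <<'E'
from h import *
im=cv2.imread("pics/top0.png"); hsv=cv2.cvtColor(im,cv2.COLOR_BGR2HSV)
for p in [(345,262),(250,255),(310,240),(290,215),(235,215),(340,202),(280,280)]: print(p,hsv[p[1],p[0]])
m=cv2.inRange(hsv,(20,80,120),(33,255,255)); m[:185]=0;m[275:]=0;m[:,:225]=0;m[:,375:]=0
c=np.vstack([k for k in cv2.findContours(m,0,2)[0] if cv2.contourArea(k)>100])
r=cv2.minAreaRect(c); b=cv2.boxPoints(r); print(r,b)
P=onplane("top",b,.024); print(P.round(4),np.linalg.norm(np.diff(P,axis=0),axis=1))
cv2.imwrite("pics/crop.png",cv2.resize(im[180:280,220:380],None,fx=5,fy=5,interpolation=2))
cv2.imwrite("pics/mask.png",m)
E
```

```text
(345, 262) [ 31  67 159]
(250, 255) [ 28  78 167]
(310, 240) [ 14 188  87]
(290, 215) [ 29  60 149]
(235, 215) [ 15 151 142]
(340, 202) [ 21  54 164]
(280, 280) [ 34  25 166]
((295.2442626953125, 229.17306518554688), (105.9805908203125, 49.105873107910156), 21.286405563354492) [[236.95566 232.81386]
 [254.78256 187.05812]
 [353.53287 225.53227]
 [335.70596 271.28802]]
[[ 0.5825  0.1719  0.024 ]
 [ 0.6896  0.1357  0.024 ]
 [ 0.6053 -0.092   0.024 ]
 [ 0.4999 -0.0536  0.024 ]] [0.11309288 0.24284951 0.11210057]
```

View pics/crop.png

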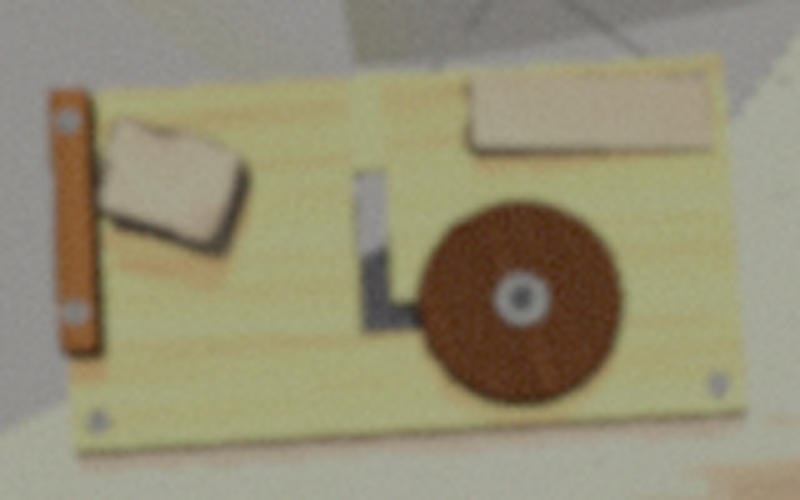

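```bash
python3 - <<'E'
from h import *
im=cv2.imread("pics/top0.png"); hsv=cv2.cvtColor(cv2.GaussianBlur(im,(3,3),0),cv2.COLOR_BGR2HSV)
def roi(m):
    m[:185]=0;m[275:]=0;m[:,:225]=0;m[:,375:]=0; return m
# stop: brown disc
m=roi(cv2.inRange(hsv,(5,120,40),(20,255,125))); c=max(cv2.findContours(m,0,2)[0],key=cv2.contourArea)
(u,v),r=cv2.minEnclosingCircle(c); M=cv2.moments(c); uv=[M["m10"]/M["m00"],M["m01"]/M["m00"]]
E=cv2.fitEllipse(c); print("disc",u,v,r,uv,E)
S=onplane("top",[uv],.052)[0]; rim=onplane("top",[[E[0][0]-E[1][0]/2,E[0][1]],[E[0][0]+E[1][0]/2,E[0][1]]],.052); print("stop",S,"diam",np.linalg.norm(rim[0]-rim[1]))
# board: corners read in crop, /5 + offset (crop resize half-pixel shift -0.4)
cr=np.array([[720,57],[745,410],[80,455]])/5+[220-.4,180-.4]
P=onplane("top",cr,.024); print(P.round(4)); print("sizes",np.linalg.norm(P[0]-P[1]),np.linalg.norm(P[1]-P[2]))
ey=P[2]-P[1]; ey/=np.linalg.norm(ey); ex=np.array([ey[1],-ey[0],0]); yaw=np.degrees(np.arctan2(ex[1],ex[0]))
ex2=P[0]-P[1]; print("yaw",yaw,np.degrees(np.arctan2(ex2[1],ex2[0])))
o=(P[0]+P[2])/2; print("jig",o)
# dark slot: corner region
J=lambda x,y,z=.024: np.array([o[0],o[1],0])+ex*x+ey*y+np.array([0,0,z])
print("stop in jig",(S-o)@ex,(S-o)@ey)
Q=proj("top",[J(-30,12.5) if 0 else J(-.03,.0125),J(.03,.0125),J(-.0375,.020),J(.0375,.0125),J(.0825,.1525),J(.0825,-.1525),J(-.0825,-.1525),J(-.0825,.1525)])
print("pred crop px (corner,end,outer slot corner,slot end wall,board corners)",((Q+.4-[220,180])*5).round(0).tolist())
print("scene cam",ray("scene",[[320,240]])[0],"top",ray("top",[[320,240]])[0], "scene px jig",proj("scene",[J(-.03,.0125),J(.08,.15),J(.08,-.15),J(-.08,-.15),S]).round().tolist())
st=robot.observe(); print(st["tcp_rot"])
for n,x,y in (("pushA",-.03,-.155),("cor",-.03,-.05),("B",-.1,.0125),("end",-.03,.0125)):
    for yw in (0,90,-90,180): print(n,J(x,y)[:2],yw,robot.ik([*J(x,y)[:2],.12],[180,0,yw+yaw]))
E
```

```text
disc 323.6756896972656 240.45945739746094 19.991777420043945 [323.59949409780774, 240.32588532883642] ((323.6156921386719, 240.34918212890625), (38.7767219543457, 39.027679443359375), 64.08651733398438)
stop [ 0.56534172 -0.0250194   0.052     ] diam 0.08589144905606214
[[ 0.6861 -0.1137  0.024 ]
 [ 0.5235 -0.1273  0.024 ]
 [ 0.4964  0.1712  0.024 ]]
sizes 0.16316368088338065 0.29966525833507357
yaw 5.189426488637262 4.754516849971219
jig [0.59128679 0.02871345 0.024     ]
stop in jig -0.030698791629622735 -0.051165907082914415
pred crop px (corner,end,outer slot corner,slot end wall,board corners) [[380.0, 321.0], [372.0, 191.0], [364.0, 339.0], [371.0, 175.0], [59.0, 99.0], [724.0, 55.0], [752.0, 412.0], [76.0, 457.0]]
scene cam [-0.11736036 -0.94275722  1.19840463] top [ 0.36598324 -0.0354273   1.32641057] scene px jig [[313.0, 233.0], [312.0, 192.0], [380.0, 247.0], [337.0, 274.0], [327.0, 238.0]]
[-1.79932503e+02 -1.37278183e-02  2.08439067e+01]
pushA [ 0.57542932 -0.12836468] 0 [-25.273901     7.02585963 -12.53894473  70.43519563   0.
 149.53667251]
pushA [ 0.57542932 -0.128364
[... 872 characters left out ...]
917599 -10.33256962 -29.58259869  70.74997093   0.
  73.27139752]
B [0.49056607 0.03211734] -90 [ -11.53917599  -10.33256962  -29.58259869   70.74997093    0.
 -106.72860248]
B [0.49056607 0.03211734] 180 [-11.53917599 -10.33256962 -29.58259869  70.74997093   0.
 -16.72860248]
end [0.56027915 0.03844875] 0 [ -9.41671285   2.23183879 -17.57729807  70.19086314   0.
 165.39386066]
end [0.56027915 0.03844875] 90 [ -9.41671285   2.23183879 -17.57729807  70.19086314   0.
  75.39386066]
end [0.56027915 0.03844875] -90 [  -9.41671285    2.23183879  -17.57729807   70.19086314    0.
 -104.60613934]
end [0.56027915 0.03844875] 180 [ -9.41671285   2.23183879 -17.57729807  70.19086314   0.
 -14.60613934]
```

```bash
cat >> h.py <<'E'
o=np.array([.5913,.0287]); yaw=np.radians(5.0)
ex=np.array([np.cos(yaw),np.sin(yaw)]); ey=np.array([-ex[1],ex[0]])
def J(x,y,z): return [*(o+ex*x+ey*y),z]
RPY=[180,0,95]
def tojig(p): d=np.array(p[:2])-o; return np.round([d@ex,d@ey],4)
E
python3 - <<'E'
from h import *
robot.set_gripper(0)
robot.move_pose(J(-.03,-.16,.28),RPY)
s=robot.observe(); print(s["time"],s["tool_pos"],s["tcp_rot"],s["gripper_width"],s["ft_force"])
a=robot.grab_frame("scene");b=robot.grab_frame("top")
cv2.imwrite("pics/s1.png",a);cv2.imwrite("pics/t1.png",b)
cv2.imwrite("pics/v1.png",np.hstack([cv2.resize(a[150:330,240:440],(400,360)),cv2.resize(b[170:290,220:380],(400,300))[:300]]) if 0 else np.vstack([cv2.resize(a[150:300,240:440],(800,600),interpolation=2)]))
E
```

```text
2.8833 [ 0.5752047  -0.13425146  0.28001807] [1.79999672e+02 1.35137811e-02 9.49073078e+01] 0.0001839690123995183 [-0.53780817 -0.13344152  0.57082812]
```

View pics/v1.png

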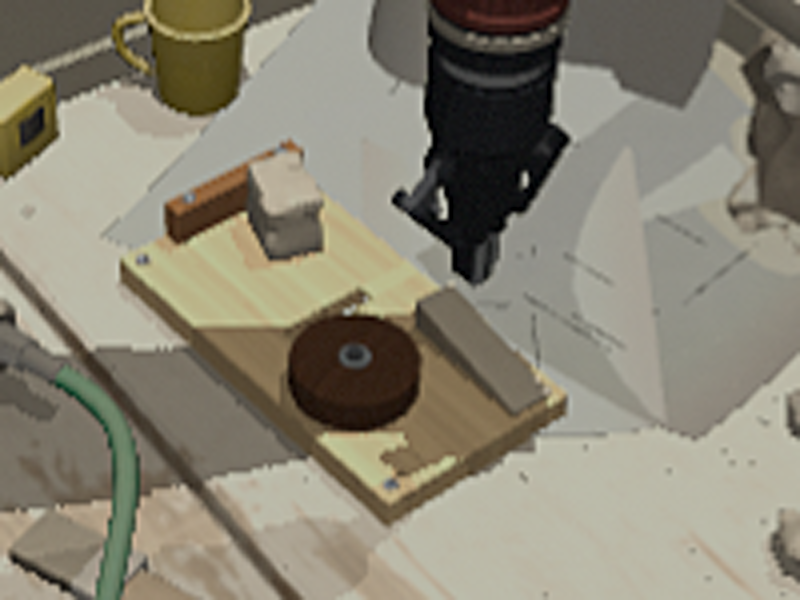

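The scene view now shows the stop's boss at about (328.4, 238.4), with board corners at (337, 274), (381, 250) and (270, 215). Next I triangulate these against the top view, then go down and push.

```bash
python3 - <<'E'
from h import *
S=np.array([[355,355],[390,500],[566,399],[121,262]])/4+[240,150]-.4
T=np.array([[521,299],[745,410],[720,57],[80,455]])/5+[220,180]-.4
a,A=ray("scene",S); b,B=ray("top",T)
for n,u,v in zip(("boss","c--","c+-","c-+"),A,B):
    k=np.linalg.lstsq(np.c_[u,-v],b-a,rcond=None)[0]; p=a+k[0]*u; q=b+k[1]*v
    print(n,((p+q)/2).round(4),"gap",np.linalg.norm(p-q).round(4),tojig((p+q)/2))
E
```

```text
boss [ 0.5679 -0.0255  0.05  ] gap 0.0004 [-0.028 -0.052]
c-- [ 0.5246 -0.1279  0.0231] gap 0.0022 [-0.0801 -0.1502]
c+- [ 0.688  -0.1141  0.015 ] gap 0.0007 [ 0.0839 -0.1507]
c-+ [0.4972 0.1717 0.0199] gap 0.0007 [-0.0813  0.1506]
```

```bash
python3 - <<'E'
from h import *
Z=.034+robot.tip_reach
robot.line_to(J(-.03,-.132,Z+.03),vel=.15)
print("down",robot.line_to(J(-.03,-.132,Z),vel=.05,guard=8))
f0=robot.observe()["ft_force"]
def rep(n):
    s=robot.observe(); print(n,round(s["time"],2),tojig(s["tool_pos"]),s["tool_pos"][2].round(4),(np.array(s["ft_force"])-f0).round(1))
rep("start")
print(robot.line_to(J(-.03,-.095,Z),vel=.03,guard=2.0)); rep("contact")
cv2.imwrite("pics/t2.png",robot.grab_frame("top")); 
print(robot.line_to(J(-.03,-.06,Z),vel=.04,guard=15)); rep("push")
print(robot.line_to(J(-.03,-.035,Z),vel=.03,guard=12)); rep("push")
a=robot.grab_frame("scene");b=robot.grab_frame("top"); cv2.imwrite("pics/t3.png",b)
cv2.imwrite("pics/v2.png",np.vstack([cv2.resize(a[175:285,250:410],(480,330),interpolation=2),cv2.resize(b[185:275,220:380],(480,270),interpolation=2)]))
E
```

```text
down False
start 4.86 [-0.0299 -0.132 ] 0.1067 [0. 0. 0.]
False
contact 6.24 [-0.03  -0.095] 0.1066 [-0.3  0.6 -0.8]
False
push 7.32 [-0.03 -0.06] 0.1066 [-0.2  0.6 -2.1]
True
push 7.93 [-0.0299 -0.0426] 0.1067 [ 0.9 -5.1  0.1]
```

View pics/v2.png

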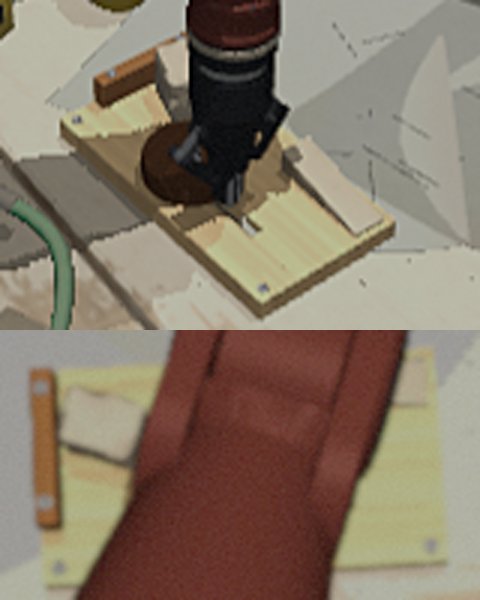

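```bash
python3 - <<'E'
from h import *
Z=.034+robot.tip_reach
def rep(n,f0=0):
    s=robot.observe(); print(n,round(s["time"],2),tojig(s["tool_pos"]),s["tool_pos"][2].round(4),(np.array(s["ft_force"])-f0).round(1))
robot.line_to(J(-.03,-.06,Z),vel=.06)
robot.line_to(J(-.03,-.06,Z+.06),vel=.12)
robot.line_to(J(-.115,.0125,Z+.06),vel=.12)
a=robot.grab_frame("scene");b=robot.grab_frame("top")
print("down",robot.line_to(J(-.115,.0125,Z),vel=.08,guard=10)); f0=robot.observe()["ft_force"]; rep("B",f0)
cv2.imwrite("pics/v3.png",np.vstack([cv2.resize(a[175:285,250:410],(480,330),interpolation=2),cv2.resize(b[185:275,220:380],(480,270),interpolation=2)]))
E
```

```text
down False
B 11.21 [-0.1147  0.0124] 0.1071 [0. 0. 0.]
```

View pics/v3.png

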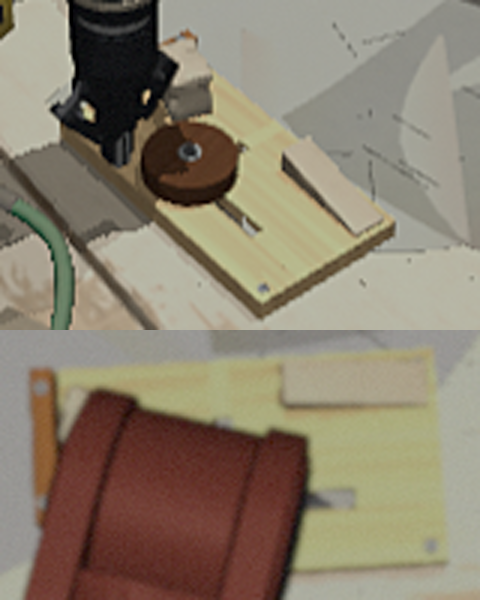

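```bash
python3 - <<'E'
from h import *
Z=.034+robot.tip_reach
p=tojig(onplane("scene",[[313,225]],.052)[0]); print("stop at",p)
assert np.hypot(*(p-[-.03,.0125]))<.007
f0=robot.observe()["ft_force"]
def rep(n):
    s=robot.observe(); print(n,round(s["time"],2),tojig(s["tool_pos"]),s["tool_pos"][2].round(4),(np.array(s["ft_force"])-f0).round(1))
print(robot.line_to(J(-.045,.0125,Z),vel=.04,guard=15)); rep("push")
print(robot.line_to(J(-.018,.0125,Z),vel=.03,guard=12)); rep("push")
E
```

```text
stop at [-0.0291  0.0137]
False
push 13.11 [-0.045   0.0125] 0.1066 [-1.2 -0.7 -0.3]
True
push 13.78 [-0.0259  0.0125] 0.106 [-2.  -0.5  0.6]
```

```bash
python3 - <<'E'
from h import *
Z=.034+robot.tip_reach
robot.line_to(J(-.06,.0125,Z),vel=.06)
robot.line_to(J(-.06,.0125,Z+.1),vel=.15)
robot.goto_joints([-81.6,5.96,5.57,89.6,0,77.5])
b=robot.grab_frame("top"); cv2.imwrite("pics/t4.png",b); print(robot.observe()["time"])
hsv=cv2.cvtColor(cv2.GaussianBlur(b,(3,3),0),cv2.COLOR_BGR2HSV)
m=cv2.inRange(hsv,(5,120,40),(20,255,125)); m[:185]=0;m[275:]=0;m[:,:245]=0;m[:,375:]=0
c=max(cv2.findContours(m,0,2)[0],key=cv2.contourArea); E=cv2.fitEllipse(c); print(E,tojig(onplane("top",[E[0]],.052)[0]))
a=cv2.imread("pics/top0.png")
cv2.imwrite("pics/v4.png",np.hstack([cv2.resize(i[130:350,130:420],(400,303),interpolation=2) for i in (a,b)]))
d=cv2.absdiff(a,b).max(2); print([cv2.boundingRect(k) for k in cv2.findContours((cv2.GaussianBlur(d,(5,5),0)>35).astype(np.uint8),0,2)[0] if cv2.contourArea(k)>8])
E
```

```text
17.775
((292.2545166015625, 215.3180694580078), (38.77042007446289, 39.1607551574707), 50.949649810791016) [0.0302 0.0148]
[(614, 429, 7, 7), (588, 427, 22, 19), (605, 409, 35, 22), (272, 194, 73, 68)]
```

View pics/v4.png

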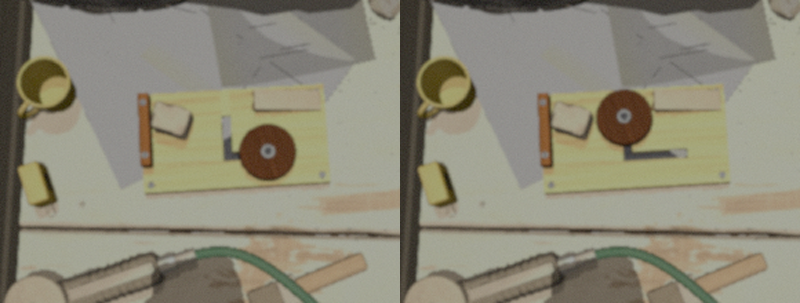

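The stop is in the short leg at its end. Nothing else has moved: the before/after image difference shows only the stop's two places and the arm.

```bash
python3 -c "
from plant import robot
print(robot.job_done())"
```

```text
the job is handed in; nothing more can be done
None
```

I pushed the stop with closed fingertips along the long leg to the corner, then along the short leg until its pin met the end wall. The arm then backed off, and I handed the job in at about 18 s of the 42 s allowed.

**Corner:** the scene camera put the stop at (-29.1, 13.7) mm in the jig's frame, against the nominal (-30, 12.5). That is about 1.5 mm off, inside the 8 mm limit.

**End:** the top view put it at (30.2, 14.8) mm, against the nominal (30, 12.5). The 2.3 mm sideways offset is more than the slot's 1.5 mm play allows. It is most likely calibration or jig-pose error, and it is inside the 6 mm limit. The fingers' stopping place also agrees with the pin resting on the end wall.

**Other things:** comparing the top pictures from before and after, only the stop and the arm changed. The stone, wedge, tape, mug and brush look unmoved, and no change shows at the gouge either.

**Checks that disagreed:**
- **Contact force:** the 2 N contact guard never tripped at first touch, because the stop slid with too little force. I used the guarded end-wall stops instead.
- **Board heights:** two-view heights of the board's corners came out at 15 to 23 mm against the nominal 24 mm. The worst was the corner beside the wedge.
- **Board size:** the board measured 1 to 2% small.

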